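# Load the pot warmer, start it on full heat and turn it down

### The job

Get the topping warmer going: move the muddler from its steel plate onto the ribbed rubber bar mat, stand every small glass pot from the front of the table upright on the plate, inside its rim, and push the heat slider fully to its far end. Then, with the heat still full, pull the round starter knob all the way out, let it spring back and leave it. Last, slide the heat back until its grip stands level with the small brass clip beside the track; pots and muddler stay where you put them, and the other things on the table are left alone.

Things in the scene. Friction and masses are not known exactly. Their poses are not given: they have to be found in the camera images.
- warmer: pot warmer, one fixed appliance 160 (x) x 480 (y) mm; origin on the table under its centre, x away from the robot at yaw 0, y to the left, z up. Steel plate on its +y part: clear area inside the rim x -75..75 mm, y -75..235 mm, plate surface 30 mm above the table, rim 6 mm higher and 5 mm thick. Grey control console on its -y part: y -240..-80 mm, top 38 mm above the table
- heat_grip (a point): middle of the heat slider's grip, a black block 22 (along the track, x) x 28 (y) x 32 mm high on top of the console, with white line at its middle; this point is 16 mm below its top and 19 mm above the console's top. Runs along the warmer's x on the line y = -125 mm
- heat (a joint): position of the heat slider: 0 at the near end (off), 0.09 m at the far end stop (full heat), growing along the warmer's +x; stays where it is left (friction about 1.5 N)
- starter_grip (a point): on the axis of the starter knob, 26 mm above the console's top when home: middle of a round black knob 39 mm across whose head spans from 17 mm below to 14 mm above this point; stands on the console at warmer x = -25, y = -200 mm; this point moves with the knob
- starter (a joint): how far the starter knob is pulled straight up out of the console: 0 home, 0.018 m fully out; a spring pulls it home when let go (3 N at home, 7.5 N fully out)
- clip: small brass clip 4 mm high on the console beside the slider's track (its pointed end faces the track from the -y side, 19 mm from the track's middle line), fixed; origin under the middle of that pointed end, its axes parallel to the warmer's. The slider is level with it when heat_grip and clip have the same x in the warmer's frame
- mat: black ribbed rubber bar mat lying on the table to the left, 250 (x) x 100 (y) x 5 mm, fixed; origin under its centre
- muddler_mid (a point): middle of a wooden muddler lying on its side on the warmer's plate at the start, 194 mm long (its y axis), 32 mm thick, with slight flats on four sides so that it lies without rolling; this point is on its centre line half-way along, about 16 mm above what it lies on
- pot_a_mid (a point): centre (half-way up) of a small round glass pot with a steel screw lid, 58 mm across, 61 mm high (this point 30 mm above its underside), brown contents, about 0.25 kg, most of it in the thick bottom, so it slides rather than tips; z up while it stands. May be absent (None from the start)
- pot_b_mid (a point): centre (half-way up) of a small round glass pot with a steel screw lid, 58 mm across, 61 mm high (this point 30 mm above its underside), dark contents, about 0.25 kg, most of it in the thick bottom, so it slides rather than tips; z up while it stands. May be absent (None from the start)
- pot_c_mid (a point): centre (half-way up) of a small round glass pot with a steel screw lid, 58 mm across, 61 mm high (this point 30 mm above its underside), brown contents, about 0.25 kg, most of it in the thick bottom, so it slides rather than tips; z up while it stands. May be absent (None from the start)
- pot_d_mid (a point): centre (half-way up) of a small round glass pot with a steel screw lid, 58 mm across, 61 mm high (this point 30 mm above its underside), dark contents, about 0.25 kg, most of it in the thick bottom, so it slides rather than tips; z up while it stands. May be absent (None from the start)
- pot_e_mid (a point): centre (half-way up) of a small round glass pot with a steel screw lid, 58 mm across, 61 mm high (this point 30 mm above its underside), brown contents, about 0.25 kg, most of it in the thick bottom, so it slides rather than tips; z up while it stands. May be absent (None from the start)
- cup: bystander: frosted measuring cup 60x90x83 mm behind the warmer, to be left alone; origin under its centre
- jam: bystander: round jar 68 mm across and 72 mm high with white and green lid behind the warmer, to be left alone; origin under its centre
- raisins: bystander: glass jar 72 mm across and 116 mm high to the right behind the warmer, to be left alone; origin under its centre
Mind the look-alikes: they are no part of the job. What is shaped like the part that bears pot_c_mid but pink is not meant.

How it is judged:
By the outcome, as a careful person would: the job done as asked, in the order asked, and still so for the second after the job is handed in, with the robot touching nothing.
Of pot_a, pot_b, pot_c, pot_d, pot_e only 3 to 5 are there at a start; the rules pass over those that are not, and their reading is None.
At some moment in a run one of pot_a, pot_b, pot_c, pot_d, pot_e may be knocked a few centimetres aside while the robot is not near it.
Once in a run the grip may slacken for a moment while it holds something.
It also fails if it takes over 210 s, if anything falls off the work surface, if the arm or the gripper's body presses on something with over 40 N, if the wrist force passes 120 N, or if a joint passes its speed limit or range.

### The arm

A 6-joint arm with a two-finger parallel gripper is mounted at the origin on a cart in front of the work surface, level with it; the furniture and walls round the work are solid. World frame = base frame: x ahead of the robot, y to its left, z up, the work surface at z = 0. Lengths are in m, angles in rad, forces in N, time in s.
With the tool pointing down it reaches from about 0.25 to 0.725 m from the base axis. Payload 4 kg.
Tool frame: the origin (TCP) lies midway between the tips of the shut fingers; the grasp point (between the pads) lies 19 mm behind it; z points along the fingers, x is the direction in which the jaws open and shut, and the axes are right-handed (so a half turn about z gives the same grasp; the last joint's range is limited). The gripper opens to 85 mm and grips with 20 to 120 N. Pads are 22 mm wide; open, the fingers measure 114 mm over their backs; the gripper's body (76 mm by 85 mm) begins 54 mm behind the grasp point. The pads swing forward as they close: fully open they stand 13 mm farther back than shut.
Start: joints at [-1.129, 0.241, 0.005, 1.335, 0, 1.571], TCP at [0.214, -0.452, 0.231] pointing down, gripper open.
Joint ranges: [-2.72, 2.72], [-1.05, 1.87], [-1.09, 1.28], [-1.99, 2.15], [-1.42, 1.44], [-3.14, 3.14]. Speed limits (rad/s): [2.79, 2.79, 3.14, 3.14, 3.14, 3.14].

### API

Orientations are given as a unit quaternion [x, y, z, w].
In Python, from workcell import bot, vision, ticket gives the robot as it stands.
- The arm moves only by the tool play_rows, never from a script. Its argument "deltas" is one flat list of numbers, 5 for each row, row after row: the opening, from 0 (shut) to 1 (fully open), then the shift along the tool's x, y, z in units of 60 mm (1.0 is 60 mm), then the turn about the tool's z in degrees. A call has 1 to 12 rows; each row shifts and turns the pose as measured when the row begins, along the tool's axes as they then stand; what a row does not reach is not made up. A row lasts 1/8 s, in which the tool goes at most 62.5 mm and 10.7 degrees, less where a joint would pass 70% of its speed; a pose out of reach is approached as far as the arm can. A call is refused whole if a number of a shift passes 1 or a number of a turn 10.7, either way. A call with a gripper value outside its range is refused whole. The fingers move at their own pace and stop on an object; the grip force is fixed at half the most. Time passes only in rows, so rows that do not move let the fingers close. It gives the time, the measured TCP pose, the force and the opening at its end, in the units of the state.
- bot.get_obs(): the state, without advancing time (a new reading comes with each control period).
- vision.camera(name): name is "scene" or "side" or "wrist"; returns a dict with "color" (420x560x3 uint8, blue, green, red), "intrinsics" (3x3 intrinsics, pixels), "rvec" (rotation vector, rad) and "tvec" (3), from world to camera coordinates, as OpenCV has them. Camera axes: x right, y down, z forward; pixel columns grow to the right and rows downward; lengths in m; the calibration is good to about 2 mm. The wrist camera is an equidistant fisheye: a pixel r from the principal point sees the ray r / f radians off the axis. A picture is of the moment at which its call begins. There is no depth.
- ticket.job_done(): hands the job in, once; it reports no verdict.
The state is a dict: "clock": time; "joint_pos": joint angles; "joint_vel": joint speeds; "tau": joint torques, N m; "eef_pos": TCP position; "tool_rot": TCP orientation; "ft_force": force on the tool from outside, world axes, zero at the start; "ft_torque": the same for the moment, N m; "grip_width": finger opening in m.
Only numpy, scipy, OpenCV 4.12 (cv2) and the standard library are available. Lean on these libraries where they do the work, as an engineer would, in place of code of your own. Each camera call takes 0.05 s, during which the arm holds its last target. There are 200 camera calls.

## Working session

There is one attempt and no reset: what is moved stays moved. The work goes in short steps, Python scripts to look and compute and a tool call to move; the robot and the scene stay as the last step left them, time stands still between calls to the robot, and variables do not carry over. Pictures are saved under pics/ and viewed, about 12 in all and at most 16, crops included, and the job is handed in when it is done.

Besides the shell and the picture viewer there is one more tool, called after "Call:" in YAML: its name, and indented under it one key for each argument. play_rows: Moves the arm, as the interface text tells. Its arguments: {"type":"object","properties":{"deltas":{"type":"array"}},"required":["deltas"]}

```bash
mkdir -p pics; ls; cat > h.py <<'E'
import numpy as np, cv2, json
from workcell import bot, vision, ticket
from scipy.spatial.transform import Rotation as R
def cam(n, save=None):
    c=vision.camera(n)
    if save: cv2.imwrite('pics/'+save, c['color']); np.savez('pics/'+save[:-4]+'.npz', **{k:np.array(c[k]) for k in ('color','intrinsics','rvec','tvec')})
    return c
def load(s):
    d=np.load('pics/'+s+'.npz'); return {k:d[k] for k in d}
def ray(c,u,v,fish=False):
    K=np.array(c['intrinsics']);Rm=cv2.Rodrigues(np.array(c['rvec'],float))[0];t=np.array(c['tvec']).ravel()
    a=np.array([(u-K[0,2])/K[0,0],(v-K[1,2])/K[1,1]])
    if fish:
        th=np.linalg.norm(a); d=np.r_[a/max(th,1e-9)*np.sin(th),np.cos(th)]
    else: d=np.r_[a,1]
    return -Rm.T@t, Rm.T@d
def onz(c,u,v,z,fish=False):
    o,d=ray(c,u,v,fish); return o+d*(z-o[2])/d[2]
def proj(c,p,fish=False):
    K=np.array(c['intrinsics']);Rm=cv2.Rodrigues(np.array(c['rvec'],float))[0];t=np.array(c['tvec']).ravel()
    q=Rm@np.array(p)+t
    if fish:
        th=np.arctan2(np.hypot(q[0],q[1]),q[2]); a=q[:2]/np.hypot(q[0],q[1])*th
    else: a=q[:2]/q[2]
    return K[0,0]*a[0]+K[0,2],K[1,1]*a[1]+K[1,2]
def mid(c1,p1,c2,p2):
    o1,d1=ray(c1,*p1);o2,d2=ray(c2,*p2)
    s=np.linalg.lstsq(np.c_[d1,-d2],o2-o1,rcond=None)[0]
    a,b=o1+s[0]*d1,o2+s[1]*d2
    return (a+b)/2,np.linalg.norm(a-b)
E
python3 - <<'E'
from h import *
a=cam('scene','s0.png');b=cam('side','d0.png');w=cam('wrist','w0.png')
o=bot.get_obs();print(o)
for c in (a,b,w):print(c['intrinsics'],ray(c,280,210))
E
```

```text
pics
{'clock': 0.15, 'joint_pos': array([-1.12901556e+00,  2.41288798e-01,  4.03280540e-03,  1.33525295e+00,
       -1.50754056e-06,  1.57075788e+00]), 'joint_vel': array([ 0.00113993, -0.00055486,  0.00568086,  0.00096138, -0.00032544,
        0.00143854]), 'tau': array([ 1.79284571e-04, -3.72634435e+01,  2.52639431e+01,  1.23426886e-02,
       -1.84091880e-05, -2.64242158e-05]), 'eef_pos': array([ 0.21356009, -0.4515426 ,  0.23059275]), 'tool_rot': array([ 8.44862014e-01, -5.34983592e-01, -7.23848480e-04, -4.57502179e-04]), 'ft_force': array([0.1263818 , 0.14526851, 0.49082367]), 'ft_torque': array([ 0.06145797, -0.06324346,  0.05332332]), 'grip_width': 0.08538812870689547}
[[428.45122371   0.         276.7496207 ]
 [  0.         428.45122371 214.8028893 ]
 [  0.           0.           1.        ]] (array([-0.20408176,  0.9478693 ,  0.62617392]), array([ 0.55138976, -0.72780185, -0.40799144]))
[[424.94966539   0.         273.48207139]
 [  0.         424.94966539 209.38942275]
 [  0.           0.           1.        ]] (array([0.19035264, 0.81000926, 0.64090569]), array([ 0.31979321, -0.78049736, -0.53739511]))
[[325.1922621    0.         278.11579981]
 [  0.         325.1922621  205.73362571]
 [  0.           0.           1.        ]] (array([ 0.27288809, -0.42403503,  0.37270444]), array([-0.24769605, -0.12041168, -0.96143299]))
```

View pics/s0.png

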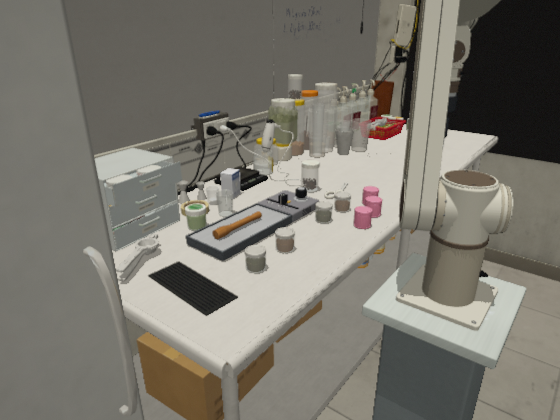

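View pics/d0.png

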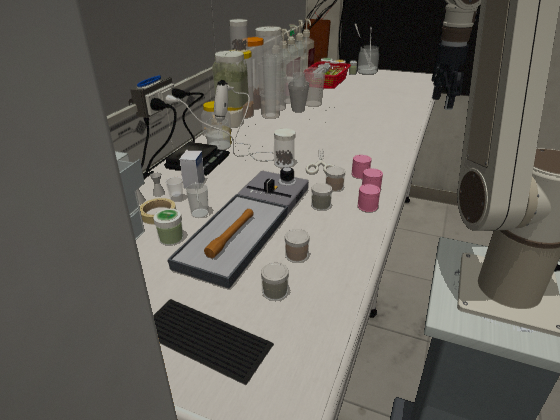

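Scene picture: four grey-glass pots at (256,258), (285,240), (324,211) and (343,201). The pink look-alikes are at (363,217), (373,206) and (371,196). Muddler at (238,224), mat at (192,286), heat grip about (283,199), knob (301,193). The side picture agrees. Next, one close crop.

```bash
python3 - <<'E'
from h import *
b=load('d0');s=load('s0')
i=cv2.resize(b['color'][140:310,150:400],None,fx=3.2,fy=3.2,interpolation=cv2.INTER_CUBIC);cv2.imwrite('pics/c1.png',i)
i=cv2.resize(s['color'][160:310,140:400],None,fx=3,fy=3,interpolation=cv2.INTER_CUBIC);cv2.imwrite('pics/c2.png',i)
E
```

```text
(no output)
```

View pics/c1.png

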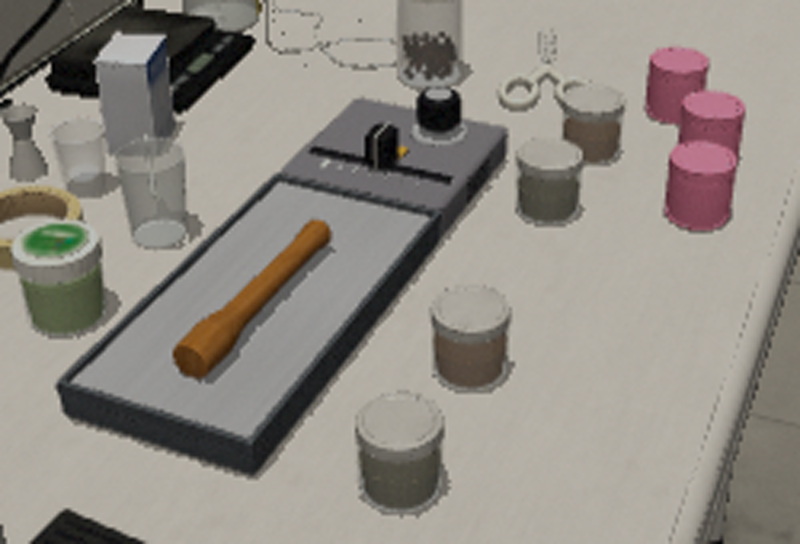

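View pics/c2.png

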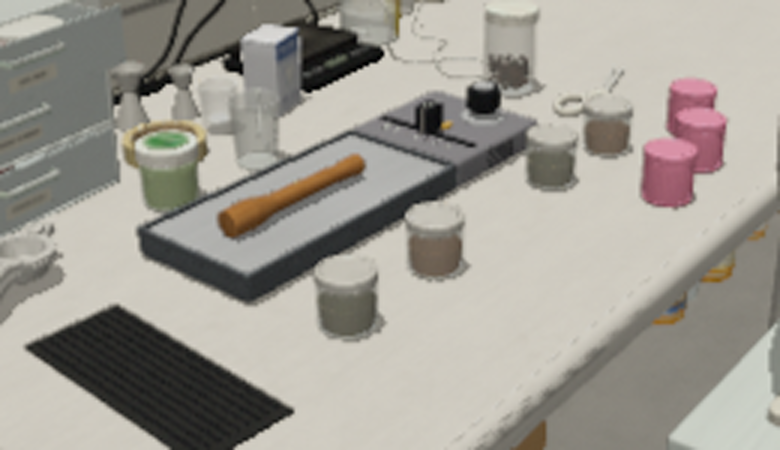

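Crop check: four grey pots with steel lids, two brown and two dark, and three pink look-alikes left alone. Grip about (381,140), clip (402,151) and knob (438,100) in crop 1. Next, turning these into positions.

```bash
python3 - <<'E'
from h import *
np.set_printoptions(precision=4,suppress=True)
b=load('d0');s=load('s0')
D=lambda p:(150+(p[0]+.5)/3.2-.5,140+(p[1]+.5)/3.2-.5)
S=lambda p:(140+(p[0]+.5)/3-.5,160+(p[1]+.5)/3-.5)
for n,z,d,c in [('BL',.036,(60,388),(142,232)),('FL',.036,(255,443),(248,280)),('FR',.038,(507,130),(535,122)),('BR',.038,(362,98),(433,92)),
 ('p1',.061,(400,415),(346,274)),('p2',.061,(470,305),(435,217)),('p3',.061,(549,155),(552,138)),('p4',.061,(592,97),(608,106)),
 ('grip',.073,(381,128),(430,106)),('clip',.042,(400,151),(443,125)),('knob',.078,(438,92),(484,84)),('mudL',.046,(195,355),(232,220)),('mudR',.046,(318,235),(355,166)),
 ('jam',.072,(57,238),(166,143)),('m1',.005,None,(115,307)),('m2',.005,None,(292,410)),('m3',.005,None,(205,452)),('m4',.005,None,(27,347)),('mslot',.038,(313,151),(385,120)),('slot2',.038,(450,180),(473,145))]:
    q=onz(s,*S(c),z); 
    if d: print(n,onz(b,*D(d),z)[:2],q[:2],*mid(s,S(c),b,D(d)))
    else: print(n,q[:2])
E
```

```text
BL [0.703  0.2204] [0.6969 0.2166] [0.7128 0.2063 0.0248] 0.004985155668663103
FL [0.5491 0.2201] [0.546  0.2226] [0.5516 0.2166 0.0317] 0.0010054472140157097
FR [ 0.5334 -0.248 ] [ 0.5334 -0.2484] [ 0.5335 -0.2485  0.0378] 0.0001913919739976946
BR [ 0.6848 -0.2582] [ 0.6876 -0.2544] [ 0.6787 -0.2435  0.0448] 0.0026687212265121417
p1 [0.4593 0.185 ] [0.4517 0.1933] [0.4635 0.1778 0.0517] 0.003952768335516044
p2 [0.4592 0.0536] [0.4546 0.0564] [0.462  0.0461 0.0548] 0.0006739263442291872
p3 [ 0.4721 -0.1782] [ 0.4651 -0.1743] [ 0.4767 -0.1941  0.0513] 0.0006038151809442144
p4 [ 0.4678 -0.297 ] [ 0.4622 -0.2929] [ 0.4712 -0.3101  0.0536] 0.0009054493318930378
grip [ 0.6172 -0.1498] [ 0.6113 -0.1457] [ 0.6226 -0.1613  0.0656] 0.0009731553594088769
clip [ 0.6075 -0.1687] [ 0.6096 -0.1688] [ 0.6051 -0.1628  0.0454] 0.0004351923121529776
knob [ 0.5924 -0.2234] [ 0.5939 -0.2292] [ 0.5932 -0.227   0.0776] 0.002767488282870522
mudL [0.6264 0.1633] [0.6294 0.1581] [0.6247 0.1641 0.0487] 0.002960006480294185
mudR [ 0.6131 -0.0108] [ 0.6133 -0.013 ] [ 0.6137 -0.0128  0.0454] 0.0013483400033074617
jam [0.7804 0.1034] [0.7777 0.1059] [0.783  0.1009 0.0693] 0.0010948149700148726
m1 [0.6497 0.2958]
m2 [0.4071 0.3175]
m3 [0.4239 0.3994]
m4 [0.6593 0.3885]
mslot [ 0.6835 -0.1465] [ 0.6794 -0.1478] [ 0.6902 -0.1603  0.0303] 0.0018156618739430925
slot2 [ 0.55   -0.1438] [ 0.5536 -0.1497] [ 0.5483 -0.1409  0.0413] 0.00258933927986982
```

View pics/w0.png

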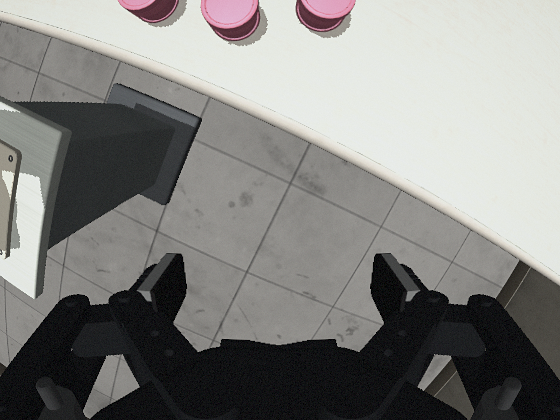

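Wrist picture: three pink tins at the top edge, front area otherwise bare. Turning the jaws to lie along world x and going up for an overview.

Call:
play_rows:
  deltas: [1,0,0,-0.2,-10.7,1,0,0,-0.2,-10.7,1,0,0,-0.2,-10.7,1,0,0,-0.2,-10.7,1,0,0,-0.2,-10.7,1,0,0,-0.2,-10.7,1,0.55,-0.85,0,0,1,0.55,-0.85,0,0,1,0.55,-0.85,0,0,1,0.55,-0.85,0,0,1,0.55,-0.85,0,0,1,0.55,-0.85,0,0]

```text
clock: 1.65
eef_pos: [0.4144, -0.1394, 0.3017]
tool_rot: [1.0, -0.004, -0.002, -0.004]
ft_force: [1.6, -1.1, 0.1]
grip_width: 0.0856
```

Call:
play_rows:
  deltas: [1,0.5,-0.8,-0.1,0,1,0.5,-0.7,-0.1,0,1,0,0,0,0]

```text
clock: 2.02
eef_pos: [0.4777, -0.0431, 0.3133]
tool_rot: [1.0, -0.001, -0.003, -0.004]
ft_force: [-0.4, -1.3, -0.6]
grip_width: 0.0857
```

```bash
cat >> h.py <<'E'
def pose():
    o=bot.get_obs(); M=R.from_quat(o['tool_rot']).as_matrix(); return o['eef_pos'],M,o
def go(x,y,z,yaw=None):
    p,M,o=pose(); yw=np.degrees(np.arctan2(M[1,0],M[0,0])); t=0
    if yaw is not None:
        t=-(yaw-yw); M=M@R.from_euler('z',t,degrees=True).as_matrix()
    d=M.T@(np.array([x,y,z])-p)/.06
    print('pos',p.round(4),'yaw %.1f'%yw,'turn %.1f'%t,'shift units',d.round(2),'grip %.4f'%o['grip_width'],'F',np.round(o['ft_force'],1),'t',o['clock'])
E
python3 - <<'E'
from h import *
c=cam('wrist','w1.png'); print(ray(c,280,210)); go(.5,0,.3)
s=load('s0'); print(onz(s,140+510/3,160+85/3,0), onz(s,140+512/3,160+10/3,.116))
E
```

```text
(array([0.4777553 , 0.02136564, 0.45609009]), array([ 7.79365176e-05, -2.65639743e-01, -9.64179037e-01]))
pos [ 0.4767 -0.0443  0.3132] yaw -0.2 turn 0.0 shift units [ 0.39 -0.74  0.22] grip 0.0856 F [ 0.2 -0.9  0.3] t 2.075
[ 0.67407399 -0.41207912  0.        ] [ 0.65583055 -0.38367887  0.116     ]
```

View pics/w1.png

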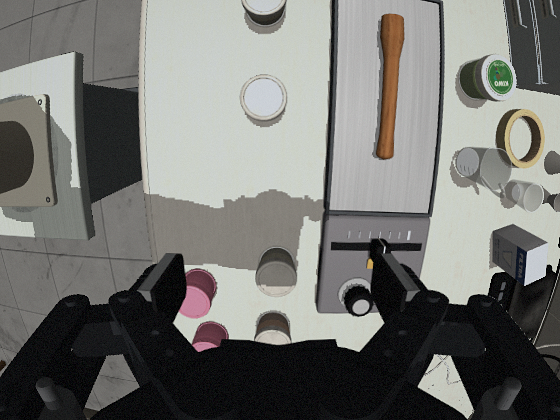

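Overview: pot 2's lid at (265,97), pot 1 cut off at the top (265,8), pots 3 and 4 at (276,265) and (273,325). Muddler from (392,14) to (384,158); grip (378,247), clip (371,264), knob (356,298).

```bash
python3 - <<'E'
from h import *
np.set_printoptions(precision=4,suppress=True)
w=load('w1')
for n,u,v,z in [('p2',265,97,.061),('p3',276,262,.061),('mL',392,14,.046),('mR',384,157,.046),('FLplate',332,0,.036),('FRcons',317,312,.038),('junct F',329,214,.036),('junct B',431,214,.036),('BL',440,0,.036),('gripT',377,240,.073),('clip',371,259,.042),('knobT',354,298,.078),('slot0',331,245,.038),('slot1',422,246,.038),('tick full',409,236,.038)]:
    print(n,onz(w,u,v,z,True)[:2])
E
```

```text
p2 [0.4598 0.0526]
p3 [ 0.4726 -0.1592]
mL [0.6248 0.1741]
mR [ 0.6137 -0.0199]
FLplate [0.546  0.1901]
FRcons [ 0.5343 -0.2548]
junct F [ 0.5442 -0.1   ]
junct B [ 0.6969 -0.1006]
BL [0.7048 0.2131]
gripT [ 0.6036 -0.1246]
clip [ 0.6078 -0.1653]
knobT [ 0.5789 -0.2074]
slot0 [ 0.5488 -0.1443]
slot1 [ 0.688  -0.1493]
tick full [ 0.6642 -0.1329]
```

```bash
python3 -c "
from h import *
go(.619,.079,.1,-3.3)"
```

```text
pos [ 0.4767 -0.0443  0.3132] yaw -0.2 turn 3.1 shift units [ 2.27 -2.16  3.56] grip 0.0856 F [ 0.2 -0.9  0.3] t 2.075
```

Call:
play_rows:
  deltas: [1,0.57,-0.5,0.3,3.1,1,0.57,-0.55,0.5,0,1,0.57,-0.55,0.6,0,1,0.56,-0.56,0.6,0,1,0,0,0.6,0,1,0,0,0.4,0,1,0,0,0,0]

```text
clock: 2.95
eef_pos: [0.6192, 0.072, 0.1269]
tool_rot: [0.999, -0.037, -0.005, -0.002]
ft_force: [-0.1, -0.4, 0.3]
grip_width: 0.0855
```

```bash
python3 - <<'E'
from h import *
go(.619,.079,.033,-3.3)
w=cam('wrist','w2.png')
# muddler mask by orange colour
h=cv2.cvtColor(w['color'],cv2.COLOR_BGR2HSV);m=cv2.inRange(h,(5,120,50),(20,255,255))
pts=np.argwhere(m)[:,::-1]
P=np.array([onz(w,u,v,.046,True)[:2] for u,v in pts[::5]]);c=P.mean(0);e=np.linalg.eigh(np.cov(P.T))[1][:,1];t=(P-c)@e
print(c,e,t.min(),t.max(),c+e*(t.min()+t.max())/2, np.degrees(np.arctan2(e[1],e[0])))
E
```

```text
pos [0.6192 0.072  0.1269] yaw -4.2 turn -0.9 shift units [ 0.01 -0.11  1.56] grip 0.0855 F [-0.1 -0.4  0.3] t 2.95
[0.62057523 0.09133428] [0.06667014 0.99777507] -0.11749527543921559 0.1785360935399397 [0.62261003 0.12178679] 86.1772466372671
```

Call:
play_rows:
  deltas: [1,0,-0.1,0.5,0,1,0,0,0.5,0,1,0,0,0.4,0,1,0,0,0.15,0,0,0,0,0,0,0,0,0,0,0,0,0,0,0,0,0,0,0,0,0,0,0,0,0,0,0,0,0,-0.5,0,0,0,0,-0.5,0,0,0,0,0,0]

```text
clock: 4.5
eef_pos: [0.6275, 0.074, 0.1088]
tool_rot: [0.999, -0.04, 0.007, -0.003]
ft_force: [0.3, 0.3, -1.3]
grip_width: 0.0295
```

```bash
python3 -c "
from h import *
go(.535,.350,.12,86)"
```

```text
pos [0.6275 0.074  0.1088] yaw -4.6 turn -90.6 shift units [ 4.48 -1.86 -0.18] grip 0.0295 F [ 0.3  0.3 -1.3] t 4.5
```

Call:
play_rows:
  deltas: [0,0,0,-0.1,-10,0,0,0,-0.1,-10,0,0,0,0,-10,0,0,0,0,-10,0,0,0,0,-10,0,0,0,0,-10,0,0,0,0,-10,0,0,0,0,-10,0,0,0,0,-10,0,0,0,0,0]

```text
clock: 5.75
eef_pos: [0.6194, 0.0735, 0.1044]
tool_rot: [0.717, 0.697, -0.002, -0.004]
ft_force: [0.6, 0.3, -1.2]
grip_width: 0.0294
```

```bash
python3 -c "
from h import *
go(.535,.350,.12,86)"
```

```text
pos [0.6194 0.0735 0.1044] yaw 88.3 turn 2.3 shift units [ 4.5  -1.73 -0.24] grip 0.0294 F [ 0.6  0.3 -1.2] t 5.75
```

Call:
play_rows:
  deltas: [0,0.75,-0.29,-0.1,2.3,0,0.75,-0.29,-0.1,0,0,0.75,-0.29,0,0,0,0.75,-0.29,0,0,0,0.75,-0.29,0,0,0,0.75,-0.29,0,0,0,0,0,0,0]

```text
clock: 6.62
eef_pos: [0.5312, 0.3569, 0.1111]
tool_rot: [0.741, 0.672, -0.005, -0.005]
ft_force: [0.8, -0.9, -0.5]
grip_width: 0.0296
```

```bash
python3 - <<'E'
from h import *
go(.535,.350,.045,86)
w=cam('wrist','w3.png'); s=cam('scene','s3.png')
i=np.hstack([w['color'][:420,100:460],cv2.resize(s['color'][150:340,120:320],(440,418))[:420].copy() if 0 else cv2.resize(s['color'][150:340,120:320],(440,420))]);cv2.imwrite('pics/c3.png',i)
E
```

```text
pos [0.5312 0.3569 0.1111] yaw 84.4 turn -1.6 shift units [-0.11  0.09  1.1 ] grip 0.0296 F [ 0.8 -0.9 -0.5] t 6.625
```

View pics/c3.png

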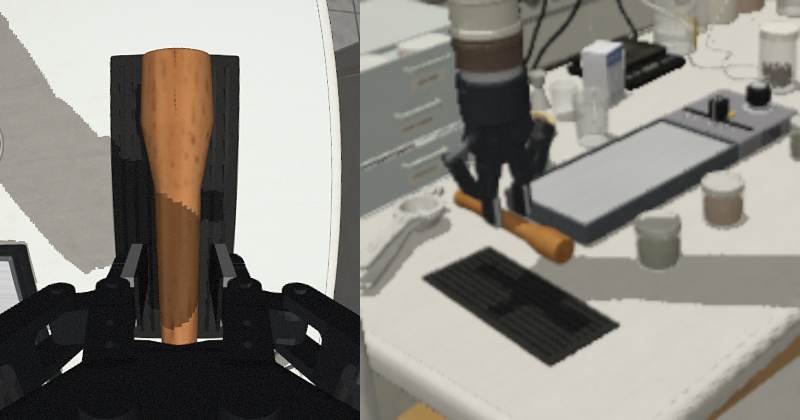

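Muddler held with its head toward the robot, above the mat. Mat's near corners at wrist pixels (211,57) and (339,57); muddler end at about (277,50).

```bash
python3 - <<'E'
from h import *
np.set_printoptions(precision=4,suppress=True)
w=load('w3')
for u,v,z in [(211,57,.005),(339,57,.005),(213,200,.005),(338,240,.005),(277,50,.13),(277,60,.12)]: print(u,v,onz(w,u,v,z,True)[:2])
E
```

```text
211 57 [0.4077 0.3165]
339 57 [0.4174 0.414 ]
213 200 [0.5202 0.3051]
338 240 [0.5637 0.4029]
277 50 [0.4376 0.3649]
277 60 [0.4396 0.3647]
```

Call:
play_rows:
  deltas: [0,-0.03,0,0.5,0,0,0,0,0.5,0,0,0,0,0.3,0,0,0,0,0,0]

```text
clock: 7.22
eef_pos: [0.5333, 0.3449, 0.0307]
tool_rot: [0.746, 0.666, -0.007, -0.004]
ft_force: [-0.3, 0.4, -0.2]
grip_width: 0.0296
```

Call:
play_rows:
  deltas: [0,0,0,0.1,0,0,0,0,0,0]

```text
clock: 7.48
eef_pos: [0.5348, 0.3436, 0.0258]
tool_rot: [0.747, 0.664, -0.006, -0.003]
ft_force: [-0.5, 0.5, -1.2]
grip_width: 0.03
```

Call:
play_rows:
  deltas: [0,0.17,0,0,-1,0,0,0,0.1,0,0,0,0,0,0]

```text
clock: 7.85
eef_pos: [0.5382, 0.3566, 0.0236]
tool_rot: [0.741, 0.671, -0.002, -0.003]
ft_force: [0.3, -0.4, -0.5]
grip_width: 0.0296
```

Call:
play_rows:
  deltas: [0,0,0,0.08,0,0,0,0,0,0]

```text
clock: 8.1
eef_pos: [0.539, 0.3575, 0.0239]
tool_rot: [0.741, 0.672, -0.0, -0.003]
ft_force: [0.4, -0.3, -2.0]
grip_width: 0.0295
```

Call:
play_rows:
  deltas: [0,0,0,0.15,0,0,0,0,0.05,0,0,0,0,0,0]

```text
clock: 8.48
eef_pos: [0.5399, 0.3583, 0.0234]
tool_rot: [0.741, 0.672, 0.003, -0.002]
ft_force: [-0.5, 0.1, -0.5]
grip_width: 0.0296
```

Call:
play_rows:
  deltas: [0,0,0,0.2,0]

```text
clock: 8.6
eef_pos: [0.5406, 0.3589, 0.0222]
tool_rot: [0.741, 0.672, 0.005, -0.001]
ft_force: [-32.6, -21.6, 103.6]
grip_width: 0.0296
```

```bash
python3 - <<'E'
from h import *
go(.535,.350,.02,85)
s=cam('scene'); d=cam('side')
i=np.hstack([cv2.resize(s['color'][220:330,130:270],(420,330),interpolation=cv2.INTER_CUBIC),cv2.resize(d['color'][270:390,140:280],(380,330),interpolation=cv2.INTER_CUBIC)]);cv2.imwrite('pics/c4.png',i)
go(.535,.350,.02,85)
E
```

```text
pos [0.5406 0.3589 0.0222] yaw 84.4 turn -0.6 shift units [-0.16 -0.08  0.03] grip 0.0296 F [-32.6 -21.6 103.6] t 8.6
pos [0.5405 0.3588 0.0225] yaw 84.4 turn -0.6 shift units [-0.15 -0.08  0.04] grip 0.0293 F [-19.6 -13.1  57.6] t 8.7
```

View pics/c4.png

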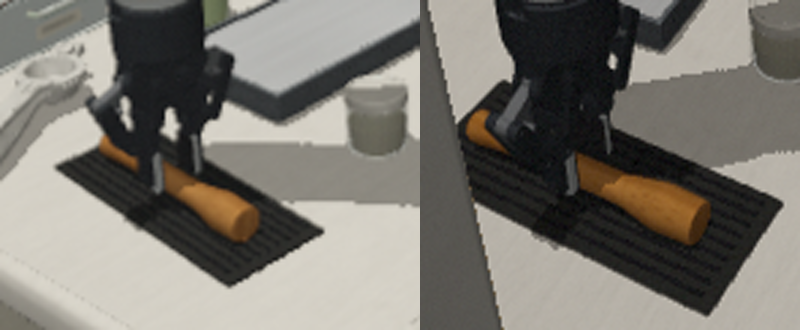

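It rests on the mat; the last press peaked at 104 N, so from here on final steps must be small. Releasing now.

Call:
play_rows:
  deltas: [0,0,0,-0.02,0,0.6,0,0,0,0,0.6,0,0,0,0,0.6,0,0,-0.3,0,0.6,0,0,-0.6,0,1,0,0,-0.8,0,1,0,0,-0.8,0,1,0,0,-0.6,0,1,0,0,0,0]

```text
clock: 9.82
eef_pos: [0.5388, 0.357, 0.2131]
tool_rot: [0.74, 0.672, 0.003, -0.002]
ft_force: [-0.1, 0.4, -0.3]
grip_width: 0.0855
```

```bash
cat >> h.py <<'E'
def pots(save=None):
    "lid centres by ray to z from wrist: find grey-white lids via Hough in undistorted top-down patch"
    w=cam('wrist',save); return w
def patch(w,cx,cy,z,half=.05,n=300):
    "top-down rectified patch of the plane z around (cx,cy); rows = +x up, cols = -y right"
    xs=np.linspace(cx+half,cx-half,n);ys=np.linspace(cy+half,cy-half,n)
    Y,X=np.meshgrid(ys,xs);K=w['intrinsics'];Rm=cv2.Rodrigues(np.array(w['rvec'],float))[0];t=np.array(w['tvec']).ravel()
    q=np.stack([X,Y,np.full_like(X,z)],-1)@Rm.T+t;r=np.hypot(q[...,0],q[...,1]);th=np.arctan2(r,q[...,2])/np.maximum(r,1e-9)
    return cv2.remap(w['color'],(K[0,0]*q[...,0]*th+K[0,2]).astype('f4'),(K[1,1]*q[...,1]*th+K[1,2]).astype('f4'),cv2.INTER_LINEAR)
def lid(w,cx,cy,z=.061,half=.06,r=.029,name=None):
    n=300;p=patch(w,cx,cy,z,half,n);g=cv2.medianBlur(cv2.cvtColor(p,cv2.COLOR_BGR2GRAY),5);s=2*half/n
    c=cv2.HoughCircles(g,cv2.HOUGH_GRADIENT,1.5,30,param1=80,param2=18,minRadius=int((r-.004)/s),maxRadius=int((r+.004)/s))
    if name: cv2.imwrite('pics/'+name,p)
    if c is None: return None
    return [(round(cx+half-v*s,4),round(cy+half-u*s,4),round(q*s,4)) for u,v,q in c[0][:3]]
E
python3 -c "
from h import *
go(.46,.19,.2,0)"
```

```text
pos [0.5388 0.357  0.2131] yaw 84.5 turn 84.5 shift units [-1.31  2.79  0.2 ] grip 0.0855 F [-0.1  0.4 -0.3] t 9.825
```

Call:
play_rows:
  deltas: [1,0,0,0,10.5,1,0,0,0,10.5,1,0,0,0,10.5,1,0,0,0,10.5,1,0,0,0,10.5,1,0,0,0,10.5,1,0,0,0,10.5,1,0,0,0,10.5]

```text
clock: 10.82
eef_pos: [0.5349, 0.3545, 0.2008]
tool_rot: [1.0, -0.014, -0.007, 0.003]
ft_force: [0.5, -0.2, -0.4]
grip_width: 0.0856
```

Call:
play_rows:
  deltas: [1,-0.26,0.72,0,0,1,-0.26,0.72,0,0,1,-0.26,0.72,0,0,1,-0.26,0.72,0,0,1,-0.26,0.72,0,0,1,0,0,0,0]

```text
clock: 11.58
eef_pos: [0.4439, 0.1337, 0.1933]
tool_rot: [1.0, -0.014, -0.015, 0.007]
ft_force: [0.0, -0.2, 0.4]
grip_width: 0.0856
```

```bash
python3 - <<'E'
from h import *
go(.46,.187,.1,0)
w=cam('wrist','w5.png')
print(lid(w,.46,.187,name='l1.png'),lid(w,.46,.054))
E
```

```text
pos [0.4439 0.1337 0.1933] yaw -1.6 turn -1.6 shift units [ 0.32 -0.91  1.54] grip 0.0856 F [ 0.  -0.2  0.4] t 11.575
[(np.float32(0.4573), np.float32(0.1861), np.float32(0.0278)), (np.float32(0.4123), np.float32(0.1573), np.float32(0.0278))] [(np.float32(0.4573), np.float32(0.0549), np.float32(0.0277)), (np.float32(0.4555), np.float32(0.0699), np.float32(0.0283))]
```

View pics/w5.png

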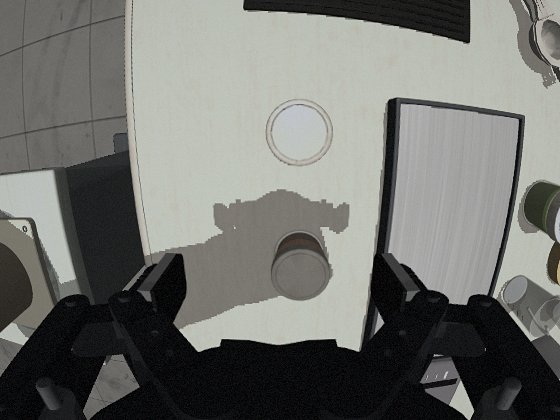

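Pot 1's lid is at (299,132), measured at (0.457, 0.186); pot 2 at (300,272). Plate is now empty. Descending on pot 1.

```bash
python3 - <<'E'
from h import *
w=load('w5')
for u,v in [(392,100),(524,117)]: print(onz(w,u,v,.036,True))
go(.457,.186,.09,0)
E
```

```text
[0.54635647 0.21653553 0.036     ]
[0.708177   0.21189003 0.036     ]
pos [0.4448 0.1349 0.1934] yaw -1.5 turn -1.5 shift units [ 0.25 -0.87  1.71] grip 0.0856 F [-0.3 -0.5 -0.8] t 11.625
```

Call:
play_rows:
  deltas: [1,0.1,-0.45,0.6,-1.6,1,0.1,-0.45,0.6,0,1,0.05,0,0.4,0,1,0,0,0,0]

```text
clock: 12.12
eef_pos: [0.4602, 0.1932, 0.0922]
tool_rot: [1.0, 0.003, -0.014, 0.005]
ft_force: [-0.5, 0.4, 0.1]
grip_width: 0.0857
```

```bash
python3 -c "
from h import *
go(.457,.186,.014,0)"
```

```text
pos [0.4602 0.1932 0.0922] yaw 0.3 turn 0.3 shift units [-0.02  0.11  1.31] grip 0.0857 F [-0.5  0.4  0.1] t 12.125
```

Call:
play_rows:
  deltas: [1,-0.02,0.1,0.4,0,1,0,0,0.4,0,1,0,0,0.35,0,1,0,0,0.1,0,0,0,0,0,0,0,0,0,0,0,0,0,0,0,0,0,0,0,0,0]

```text
clock: 13.12
eef_pos: [0.4628, 0.1916, 0.0215]
tool_rot: [1.0, 0.004, -0.009, 0.003]
ft_force: [0.2, -0.0, -2.9]
grip_width: 0.055
```

Call:
play_rows:
  deltas: [0,0,0,-0.5,0,0,0,0,-0.6,0,0,0,0,-0.3,0,0,0,0,0,0]

```text
clock: 13.62
eef_pos: [0.4632, 0.1914, 0.1067]
tool_rot: [1.0, 0.004, -0.011, 0.003]
ft_force: [0.4, 0.3, -4.0]
grip_width: 0.0552
```

```bash
python3 -c "
from h import *
go(.626,.171,.10,-1.6)"
```

```text
pos [0.4632 0.1914 0.1067] yaw 0.5 turn 2.1 shift units [2.72 0.26 0.05] grip 0.0552 F [ 0.4  0.3 -4. ] t 13.625
```

Call:
play_rows:
  deltas: [0,0.55,0.03,0,2,0,0.55,0.04,0,0,0,0.55,0.04,0,0,0,0.55,0.04,0,0,0,0.5,0.04,0,0,0,0,0,0,0]

```text
clock: 14.38
eef_pos: [0.6239, 0.1747, 0.0924]
tool_rot: [1.0, -0.013, -0.018, 0.005]
ft_force: [0.2, -0.1, -3.0]
grip_width: 0.0547
```

```bash
python3 -c "
from h import *
go(.626,.175,.055,-1.6)"
```

```text
pos [0.6239 0.1747 0.0924] yaw -1.5 turn 0.1 shift units [ 0.06 -0.01  0.62] grip 0.0547 F [ 0.2 -0.1 -3. ] t 14.375
```

Call:
play_rows:
  deltas: [0,0.03,0,0.3,0,0,0,0,0.27,0,0,0,0,0.05,0]

```text
clock: 14.75
eef_pos: [0.6208, 0.1738, 0.051]
tool_rot: [1.0, -0.013, -0.021, 0.006]
ft_force: [-3.2, -2.0, 7.8]
grip_width: 0.0551
```

Call:
play_rows:
  deltas: [0,0,0,0.05,0]

```text
clock: 14.88
eef_pos: [0.6207, 0.1738, 0.0508]
tool_rot: [1.0, -0.013, -0.02, 0.006]
ft_force: [-5.1, -2.2, 21.3]
grip_width: 0.0546
```

Contact with the plate. Releasing and going to a view of pot 2.

Call:
play_rows:
  deltas: [0,0,0,-0.02,0,0.85,0,0,0,0,0.85,0,0,0,0,0.85,0,0,-0.3,0,0.85,0,0,-0.6,0,1,0,0,-0.6,0,1,0,0,-0.4,0,1,0,0,0,0]

```text
clock: 15.88
eef_pos: [0.6259, 0.1763, 0.1716]
tool_rot: [1.0, -0.013, -0.018, 0.006]
ft_force: [-0.9, 0.8, -0.5]
grip_width: 0.0856
```

```bash
python3 -c "
from h import *
go(.457,.01,.19,0)"
```

```text
pos [0.6259 0.1763 0.1716] yaw -1.4 turn -1.4 shift units [-2.82  2.77 -0.18] grip 0.0856 F [-0.9  0.8 -0.5] t 15.875
```

Call:
play_rows:
  deltas: [1,-0.55,0.55,-0.1,-1.4,1,-0.55,0.55,-0.1,0,1,-0.55,0.55,0,0,1,-0.55,0.55,0,0,1,-0.55,0.5,0,0,1,0,0,0,0]

```text
clock: 16.62
eef_pos: [0.4516, 0.011, 0.1817]
tool_rot: [1.0, 0.001, -0.025, 0.006]
ft_force: [0.6, 0.3, -0.3]
grip_width: 0.0854
```

```bash
python3 - <<'E'
from h import *
w=cam('wrist','w6.png')
print(lid(w,.46,.055),lid(w,.626,.171,.091),lid(w,.465,-.17),lid(w,.465,-.29))
go(.457,.055,.014,0)
E
```

```text
[(np.float32(0.4591), np.float32(0.0535), np.float32(0.0276)), (np.float32(0.4105), np.float32(0.0295), np.float32(0.0291))] [(np.float32(0.6191), np.float32(0.1695), np.float32(0.0271)), (np.float32(0.5939), np.float32(0.1539), np.float32(0.0252)), (np.float32(0.6251), np.float32(0.1155), np.float32(0.0265))] [(np.float32(0.4719), np.float32(-0.1445), np.float32(0.0264))] None
pos [0.4531 0.0117 0.1818] yaw 0.1 turn 0.1 shift units [ 0.2  -0.76  2.78] grip 0.0855 F [ 0.5  0.6 -0.1] t 16.675
```

Pot 1 stands at (0.619, 0.170), as planned. Descending on pot 2.

Call:
play_rows:
  deltas: [1,0.1,-0.35,0.6,0,1,0.1,-0.35,0.6,0,1,0.03,0,0.4,0,1,0,0,0,0]

```text
clock: 17.18
eef_pos: [0.4665, 0.0565, 0.0804]
tool_rot: [1.0, 0.003, -0.022, 0.006]
ft_force: [-0.0, 0.3, 0.0]
grip_width: 0.0856
```

```bash
python3 -c "
from h import *
go(.46,.0535,.017,0)"
```

```text
pos [0.4665 0.0565 0.0804] yaw 0.3 turn 0.3 shift units [-0.06  0.04  1.06] grip 0.0856 F [-0.   0.3  0. ] t 17.175
```

Call:
play_rows:
  deltas: [1,-0.06,0.04,0.4,0,1,0,0,0.4,0,1,0,0,0.25,0,0,0,0,0,0,0,0,0,0,0,0,0,0,0,0,0,0,0,0,0]

```text
clock: 18.05
eef_pos: [0.4676, 0.0562, 0.0211]
tool_rot: [1.0, 0.004, -0.017, 0.004]
ft_force: [0.2, 0.0, -3.4]
grip_width: 0.0554
```

Call:
play_rows:
  deltas: [0,0,0,-0.5,0,0,0,0,-0.6,0,0,0,0,-0.3,0,0,0,0,0,0]

```text
clock: 18.55
eef_pos: [0.4703, 0.057, 0.1072]
tool_rot: [1.0, 0.004, -0.017, 0.005]
ft_force: [0.5, 0.5, -2.2]
grip_width: 0.0557
```

```bash
python3 -c "
from h import *
go(.624,.101,.10,-1.6)"
```

```text
pos [0.4703 0.057  0.1072] yaw 0.4 turn 2.0 shift units [ 2.54 -0.81  0.02] grip 0.0557 F [ 0.5  0.5 -2.2] t 18.55
```

Call:
play_rows:
  deltas: [0,0.5,-0.17,-0.05,2,0,0.5,-0.17,-0.05,0,0,0.5,-0.17,0,0,0,0.5,-0.16,0,0,0,0.48,-0.15,0,0,0,0,0,0,0]

```text
clock: 19.3
eef_pos: [0.6195, 0.1034, 0.0977]
tool_rot: [1.0, -0.015, -0.023, 0.006]
ft_force: [-1.2, -0.4, -3.3]
grip_width: 0.0556
```

```bash
python3 -c "
from h import *
go(.624,.102,.054,-1.6)"
```

```text
pos [0.6195 0.1034 0.0977] yaw -1.7 turn -0.1 shift units [0.11 0.01 0.72] grip 0.0556 F [-1.2 -0.4 -3.3] t 19.3
```

Call:
play_rows:
  deltas: [0,0.08,0,0.35,0,0,0,0,0.3,0,0,0,0,0.06,0]

```text
clock: 19.68
eef_pos: [0.6188, 0.1019, 0.0502]
tool_rot: [1.0, -0.015, -0.027, 0.007]
ft_force: [-5.1, -0.7, 12.2]
grip_width: 0.0554
```

Call:
play_rows:
  deltas: [0,0,0,0.05,0]

```text
clock: 19.8
eef_pos: [0.6188, 0.1019, 0.0501]
tool_rot: [1.0, -0.015, -0.026, 0.006]
ft_force: [-7.0, -0.6, 24.3]
grip_width: 0.0555
```

Call:
play_rows:
  deltas: [0,0,0,-0.02,0,0.85,0,0,0,0,0.85,0,0,0,0,0.85,0,0,-0.3,0,0.85,0,0,-0.6,0,1,0,0,-0.7,0,1,0,0,-0.5,0,1,0,0,0,0]

```text
clock: 20.8
eef_pos: [0.6258, 0.1033, 0.1828]
tool_rot: [1.0, -0.015, -0.025, 0.006]
ft_force: [-0.5, 0.8, 0.0]
grip_width: 0.0854
```

```bash
python3 -c "
from h import *
go(.465,-.22,.19,0)"
```

```text
pos [0.6258 0.1033 0.1828] yaw -1.7 turn -1.7 shift units [-2.68  5.39  0.08] grip 0.0854 F [-0.5  0.8  0. ] t 20.8
```

Call:
play_rows:
  deltas: [1,-0.3,0.6,-0.05,-1.7,1,-0.3,0.6,-0.05,0,1,-0.3,0.6,0,0,1,-0.3,0.6,0,0,1,-0.3,0.6,0,0,1,-0.3,0.6,0,0,1,-0.3,0.6,0,0,1,-0.3,0.6,0,0,1,-0.3,0.6,0,0,1,0,0,0,0]

```text
clock: 22.05
eef_pos: [0.453, -0.2281, 0.1877]
tool_rot: [0.999, 0.002, -0.033, 0.004]
ft_force: [1.2, 0.8, -0.8]
grip_width: 0.0853
```

```bash
python3 - <<'E'
from h import *
w=cam('wrist','w7.png')
print(lid(w,.47,-.175),lid(w,.465,-.295),lid(w,.622,.101,.091))
go(.47,-.175,.1,0)
E
```

```text
[(np.float32(0.4721), np.float32(-0.1849), np.float32(0.0285)), (np.float32(0.4931), np.float32(-0.1363), np.float32(0.0324)), (np.float32(0.4943), np.float32(-0.2101), np.float32(0.0291))] [(np.float32(0.4659), np.float32(-0.2995), np.float32(0.0284)), (np.float32(0.4659), np.float32(-0.2821), np.float32(0.0256)), (np.float32(0.4581), np.float32(-0.3307), np.float32(0.0318))] None
pos [ 0.4535 -0.227   0.1875] yaw 0.3 turn 0.3 shift units [ 0.37 -0.88  1.43] grip 0.0854 F [-0.4  0.8 -0.1] t 22.1
```

View pics/w7.png

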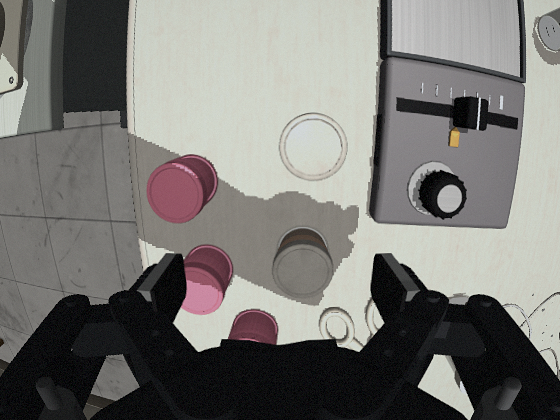

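Pot 3's lid is at (313,145), pot 4's at (302,269). Pinks at (178,192), (207,285) and (252,330); slider at (471,112), clip (454,138), knob (443,193). Checking pink clearances.

```bash
python3 - <<'E'
from h import *
np.set_printoptions(precision=4,suppress=True)
w=load('w7')
for u,v,z in [(178,192,.06),(205,290,.06),(252,330,.06),(471,97,.073),(471,128,.073),(455,131,.042),(450,194,.078),(397,103,.038),(517,123,.038),(480,112,.073)]: print(u,v,onz(w,u,v,z,True)[:2])
go(.470,-.185,.09,0)
E
```

```text
178 192 [ 0.3534 -0.2261]
205 290 [ 0.3716 -0.3249]
252 330 [ 0.4172 -0.3704]
471 97 [ 0.6064 -0.1346]
471 128 [ 0.6077 -0.1611]
455 131 [ 0.6077 -0.1656]
450 194 [ 0.5902 -0.2181]
397 103 [ 0.549  -0.1445]
517 123 [ 0.6861 -0.1497]
480 112 [ 0.6163 -0.1464]
pos [ 0.4535 -0.227   0.1875] yaw 0.3 turn 0.3 shift units [ 0.38 -0.71  1.6 ] grip 0.0854 F [-0.4  0.8 -0.1] t 22.1
```

Call:
play_rows:
  deltas: [1,0.15,-0.3,0.5,0,1,0.15,-0.25,0.6,0,1,0.08,-0.05,0.5,0,1,0,0,0,0]

```text
clock: 22.6
eef_pos: [0.4706, -0.187, 0.0854]
tool_rot: [0.999, 0.004, -0.034, 0.003]
ft_force: [-0.9, 0.4, -0.5]
grip_width: 0.0849
```

```bash
python3 -c "
from h import *
go(.470,-.185,.018,0)"
```

```text
pos [ 0.4706 -0.187   0.0854] yaw 0.5 turn 0.5 shift units [ 0.07 -0.04  1.12] grip 0.0849 F [-0.9  0.4 -0.5] t 22.6
```

Call:
play_rows:
  deltas: [1,0.04,-0.03,0.4,0,1,0.02,0,0.4,0,1,0,0,0.3,0,0,0,0,0,0,0,0,0,0,0,0,0,0,0,0,0,0,0,0,0]

```text
clock: 23.48
eef_pos: [0.4758, -0.1848, 0.0252]
tool_rot: [1.0, 0.007, -0.029, 0.005]
ft_force: [-0.0, 0.3, -3.0]
grip_width: 0.0547
```

Call:
play_rows:
  deltas: [0,0,0,-0.5,0,0,0,0,-0.6,0,0,0,0,-0.4,0,0,0,0,0,0]

```text
clock: 23.98
eef_pos: [0.4805, -0.1835, 0.1171]
tool_rot: [1.0, 0.007, -0.03, 0.004]
ft_force: [-0.1, 0.4, -3.4]
grip_width: 0.0551
```

```bash
python3 -c "
from h import *
go(.622,.031,.10,-1.6)"
```

```text
pos [ 0.4805 -0.1835  0.1171] yaw 0.7 turn 2.3 shift units [ 2.27 -3.64  0.11] grip 0.0551 F [-0.1  0.4 -3.4] t 23.975
```

Call:
play_rows:
  deltas: [0,0.3,-0.5,-0.05,2.3,0,0.33,-0.52,-0.05,0,0,0.33,-0.52,0,0,0,0.33,-0.52,0,0,0,0.33,-0.52,0,0,0,0.33,-0.52,0,0,0,0.32,-0.52,0,0,0,0,0,0,0]

```text
clock: 24.98
eef_pos: [0.6193, 0.0363, 0.0983]
tool_rot: [0.999, -0.016, -0.038, 0.005]
ft_force: [-0.6, -0.8, -2.2]
grip_width: 0.0548
```

```bash
python3 -c "
from h import *
go(.622,.031,.057,-1.6)"
```

```text
pos [0.6193 0.0363 0.0983] yaw -1.8 turn -0.2 shift units [0.1  0.08 0.68] grip 0.0548 F [-0.6 -0.8 -2.2] t 24.975
```

Call:
play_rows:
  deltas: [0,0.08,0.08,0.33,0,0,0,0,0.3,0,0,0,0,0.05,0]

```text
clock: 25.35
eef_pos: [0.6187, 0.0303, 0.054]
tool_rot: [0.999, -0.016, -0.04, 0.005]
ft_force: [-4.2, 1.7, 14.9]
grip_width: 0.055
```

Call:
play_rows:
  deltas: [0,0,0,0.06,0]

```text
clock: 25.48
eef_pos: [0.6186, 0.0303, 0.0537]
tool_rot: [0.999, -0.016, -0.039, 0.004]
ft_force: [-7.5, 1.7, 27.9]
grip_width: 0.0547
```

Call:
play_rows:
  deltas: [0,0,0,-0.02,0,0.85,0,0,0,0,0.85,0,0,0,0,0.85,0,0,-0.3,0,0.85,0,0,-0.6,0,1,0,0,-0.9,0,1,0,0,-0.9,0,1,0,0,-0.9,0,1,0,0,0,0]

```text
clock: 26.6
eef_pos: [0.6348, 0.0294, 0.2742]
tool_rot: [0.999, -0.017, -0.042, 0.005]
ft_force: [0.4, 0.9, -0.2]
grip_width: 0.0856
```

Call:
play_rows:
  deltas: [1,0,0,0.9,0,1,0,0,0.9,0,1,0,0,0,0]

```text
clock: 26.98
eef_pos: [0.6252, 0.028, 0.1627]
tool_rot: [0.999, -0.017, -0.042, 0.005]
ft_force: [-0.4, 0.7, -0.2]
grip_width: 0.0855
```

Call:
play_rows:
  deltas: [1,0,0,-0.3,0,1,0,0,-0.3,0,1,0,0,-0.3,0,1,0,0,-0.3,0,1,0,0,-0.3,0,1,0,0,0,0]

```text
clock: 27.72
eef_pos: [0.6378, 0.0286, 0.267]
tool_rot: [0.999, -0.018, -0.034, 0.005]
ft_force: [-0.3, -0.3, -1.0]
grip_width: 0.0854
```

```bash
python3 -c "
from h import *
go(.466,-.33,.19,0)"
```

```text
pos [0.6378 0.0286 0.267 ] yaw -2.1 turn -2.1 shift units [-2.77  5.96  1.53] grip 0.0854 F [-0.3 -0.3 -1. ] t 27.725
```

Call:
play_rows:
  deltas: [1,-0.28,0.6,0,-2.1,1,-0.28,0.6,0,0,1,-0.28,0.6,0,0,1,-0.28,0.6,0.1,0,1,-0.28,0.6,0.1,0,1,-0.28,0.6,0.1,0,1,-0.28,0.6,0.1,0,1,-0.28,0.6,0.1,0,1,-0.28,0.5,0.1,0,1,-0.2,0.5,0.1,0,1,0,0,0,0]

```text
clock: 29.1
eef_pos: [0.4699, -0.3307, 0.2415]
tool_rot: [1.0, 0.002, -0.03, 0.006]
ft_force: [-1.0, 0.6, 0.5]
grip_width: 0.0853
```

```bash
python3 - <<'E'
from h import *
w=cam('wrist','w8.png')
print(lid(w,.465,-.295))
go(.466,-.30,.1,0)
E
```

```text
[(np.float32(0.4665), np.float32(-0.2995), np.float32(0.027)), (np.float32(0.4287), np.float32(-0.2599), np.float32(0.0324)), (np.float32(0.4947), np.float32(-0.2503), np.float32(0.0304))]
pos [ 0.4705 -0.3297  0.2418] yaw 0.3 turn 0.3 shift units [ 0.07 -0.52  2.36] grip 0.0854 F [-0.3  1.2 -1.2] t 29.15
```

Call:
play_rows:
  deltas: [1,0.02,-0.1,0.4,0,1,0.02,-0.1,0.4,0,1,0.02,-0.1,0.4,0,1,0.01,-0.1,0.4,0,1,0,-0.08,0.4,0,1,0,0,0.4,0,1,0,0,0,0]

```text
clock: 30.02
eef_pos: [0.4721, -0.2955, 0.0972]
tool_rot: [1.0, 0.008, -0.027, 0.006]
ft_force: [-0.1, -1.0, 0.2]
grip_width: 0.0855
```

```bash
python3 -c "
from h import *
go(.467,-.2995,.018,0)"
```

```text
pos [ 0.4721 -0.2955  0.0972] yaw 0.9 turn 0.9 shift units [-0.01  0.05  1.32] grip 0.0855 F [-0.1 -1.   0.2] t 30.025
```

Call:
play_rows:
  deltas: [1,0,0.05,0.4,0.5,1,0,0,0.4,0,1,0,0,0.35,0,1,0,0,0.15,0,0,0,0,0,0,0,0,0,0,0,0,0,0,0,0,0,0,0,0,0]

```text
clock: 31.02
eef_pos: [0.4771, -0.3006, 0.0282]
tool_rot: [1.0, 0.006, -0.019, 0.01]
ft_force: [0.6, 0.7, -1.3]
grip_width: 0.0552
```

Call:
play_rows:
  deltas: [0,0,0,-0.3,0,0,0,0,-0.3,0,0,0,0,-0.3,0,0,0,0,-0.3,0,0,0,0,-0.3,0,0,0,0,-0.2,0,0,0,0,0,0]

```text
clock: 31.9
eef_pos: [0.4805, -0.2978, 0.1322]
tool_rot: [1.0, 0.006, -0.02, 0.009]
ft_force: [-0.0, 0.7, -2.0]
grip_width: 0.0548
```

```bash
python3 - <<'E'
from h import *
go(.620,-.039,.115,-1.6)
s=cam('scene','s8.png');d=cam('side','d8.png')
cv2.imwrite('pics/c8.png',np.hstack([cv2.resize(s['color'][150:320,140:400],(400,262)),cv2.resize(d['color'][140:310,140:400],(400,262))]))
E
```

```text
pos [ 0.4805 -0.2978  0.1322] yaw 0.6 turn 2.2 shift units [ 2.21 -4.38  0.11] grip 0.0548 F [-0.   0.7 -2. ] t 31.9
```

View pics/c8.png

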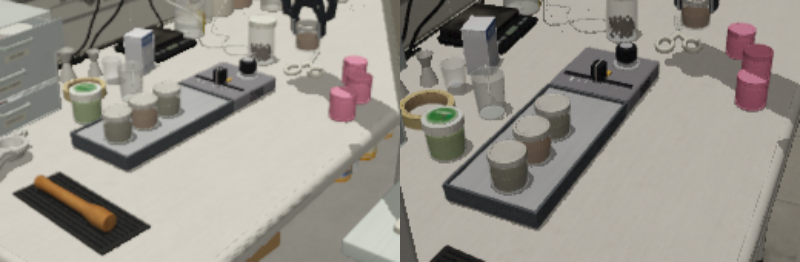

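Three pots stand on the plate, the fourth is in the gripper, and the muddler lies on the mat. No fifth pot in sight. Carrying pot 4 over.

Call:
play_rows:
  deltas: [0,0.25,-0.45,-0.05,2.2,0,0.25,-0.5,-0.05,0,0,0.25,-0.5,-0.05,0,0,0.25,-0.5,-0.05,0,0,0.25,-0.5,-0.05,0,0,0.25,-0.5,0,0,0,0.25,-0.5,0,0,0,0.25,-0.5,0,0,0,0.25,-0.45,0,0,0,0,0,0,0]

```text
clock: 33.25
eef_pos: [0.6194, -0.0281, 0.122]
tool_rot: [0.999, -0.016, -0.031, 0.007]
ft_force: [0.1, -0.1, -2.7]
grip_width: 0.0554
```

```bash
python3 -c "
from h import *
go(.620,-.039,.060,-1.6)"
```

```text
pos [ 0.6194 -0.0281  0.122 ] yaw -1.8 turn -0.2 shift units [0.08 0.17 1.03] grip 0.0554 F [ 0.1 -0.1 -2.7] t 33.25
```

Call:
play_rows:
  deltas: [0,0.05,0.12,0.35,0,0,0.03,0.05,0.35,0,0,0,0,0.28,0,0,0,0,0.05,0]

```text
clock: 33.75
eef_pos: [0.6177, -0.0415, 0.0571]
tool_rot: [0.999, -0.016, -0.033, 0.007]
ft_force: [-3.5, 4.2, 13.5]
grip_width: 0.0545
```

Call:
play_rows:
  deltas: [0,0,0,0.06,0]

```text
clock: 33.88
eef_pos: [0.6176, -0.0414, 0.0569]
tool_rot: [0.999, -0.016, -0.032, 0.007]
ft_force: [-7.3, 3.1, 27.0]
grip_width: 0.0548
```

Call:
play_rows:
  deltas: [0,0,0,-0.02,0,0.85,0,0,0,0,0.85,0,0,0,0,0.85,0,0,-0.3,0,0.85,0,0,-0.4,0,1,0,0,-0.4,0,1,0,0,-0.4,0,1,0,0,-0.4,0,1,-0.1,0.5,-0.3,0,1,-0.1,0.6,-0.2,0,1,-0.1,0.6,0,0,1,0,0,0,0]

```text
clock: 35.38
eef_pos: [0.6037, -0.1462, 0.2068]
tool_rot: [0.999, -0.017, -0.035, 0.008]
ft_force: [-0.8, -0.1, -0.5]
grip_width: 0.0854
```

```bash
python3 - <<'E'
from h import *
w=cam('wrist','w9.png')
go(.61,-.147,.1,-1.65)
print(lid(w,.618,-.041,.091))
p1=patch(w,.615,-.16,.073,.06,390);p2=patch(w,.615,-.16,.042,.06,390)
cv2.imwrite('pics/c9.png',np.hstack([p1,p2]))
E
```

```text
pos [ 0.6041 -0.1449  0.2068] yaw -1.9 turn -0.2 shift units [0.22 0.01 1.77] grip 0.0857 F [-0.7  0.3  0.6] t 35.425
[(np.float32(0.6165), np.float32(-0.0431), np.float32(0.0278)), (np.float32(0.5859), np.float32(-0.0071), np.float32(0.0252)), (np.float32(0.6645), np.float32(-0.0149), np.float32(0.0318))]
```

View pics/c9.png

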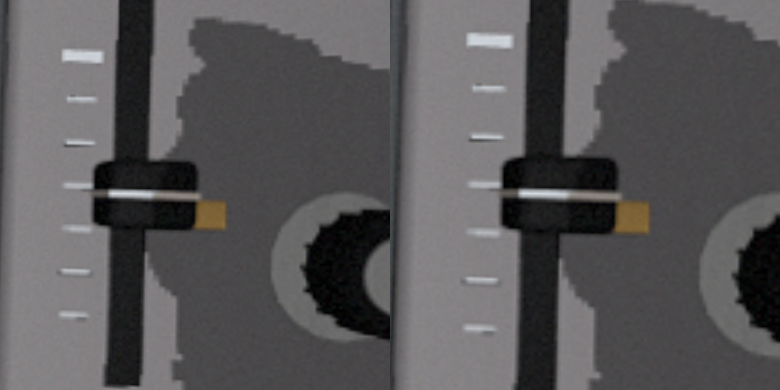

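Pot 4 sits at (0.617, -0.043). Left half: grip centre at row 195, so x = 0.615, y = -0.145. Right half: clip centre at (622,218), so x = 0.608. The clip is about 6–7 mm nearer than the grip is now. Gripping the slider.

```bash
python3 -c "
from h import *
go(.614,-.145,.1,-1.65)"
```

```text
pos [ 0.6041 -0.1449  0.2068] yaw -1.9 turn -0.2 shift units [ 0.29 -0.03  1.76] grip 0.0857 F [-0.7  0.3  0.6] t 35.425
```

Call:
play_rows:
  deltas: [1,0.1,0,0.4,0,1,0.1,0,0.4,0,1,0.07,0,0.4,0,1,0,0,0.4,0,1,0,0,0.1,0,1,0,0,0,0]

```text
clock: 36.17
eef_pos: [0.6145, -0.1409, 0.1]
tool_rot: [0.999, -0.013, -0.035, 0.006]
ft_force: [0.4, 0.5, -0.2]
grip_width: 0.0856
```

```bash
python3 -c "
from h import *
go(.614,-.145,.044,-1.65)"
```

```text
pos [ 0.6145 -0.1409  0.1   ] yaw -1.5 turn 0.1 shift units [0.06 0.06 0.93] grip 0.0856 F [ 0.4  0.5 -0.2] t 36.175
```

Call:
play_rows:
  deltas: [1,0.03,0.06,0.35,0,1,0.02,0.03,0.35,0,1,0,0,0.22,0,0.3,0,0,0,0,0,0,0,0,0,0,0,0,0,0,0,0,0,0,0,0,0,0,0,0]

```text
clock: 37.17
eef_pos: [0.6192, -0.1466, 0.0515]
tool_rot: [0.999, -0.012, -0.029, 0.007]
ft_force: [-0.3, -0.1, -3.9]
grip_width: 0.0209
```

Call:
play_rows:
  deltas: [0,0.2,0,0,0,0,0.2,0,0,0,0,0.2,0,0,0]

```text
clock: 37.55
eef_pos: [0.6553, -0.1479, 0.0514]
tool_rot: [0.999, -0.013, -0.028, 0.008]
ft_force: [-1.6, -0.4, 1.7]
grip_width: 0.0209
```

Call:
play_rows:
  deltas: [0,0.1,0,0,0]

```text
clock: 37.67
eef_pos: [0.6619, -0.1481, 0.0515]
tool_rot: [0.999, -0.013, -0.028, 0.008]
ft_force: [-1.0, 1.1, 0.8]
grip_width: 0.0211
```

Call:
play_rows:
  deltas: [0,0.08,0,0,0]

```text
clock: 37.8
eef_pos: [0.6632, -0.1482, 0.0514]
tool_rot: [0.999, -0.013, -0.032, 0.008]
ft_force: [-16.7, 1.7, 11.4]
grip_width: 0.021
```

Call:
play_rows:
  deltas: [0,0.08,0,0,0]

```text
clock: 37.92
eef_pos: [0.6632, -0.1482, 0.0514]
tool_rot: [0.999, -0.013, -0.037, 0.007]
ft_force: [-14.7, 2.1, 9.9]
grip_width: 0.0207
```

End stop felt (-17 N). Releasing and checking that heat is full.

Call:
play_rows:
  deltas: [0,0,0,0,0,0.6,0,0,0,0,0.6,0,0,0,0,0.6,0,0,-0.3,0,0.6,0,0,-0.3,0,1,0,0,-0.4,0,1,-0.2,0,-0.4,0,1,-0.3,0,-0.4,0,1,-0.3,0.1,-0.4,0,1,-0.3,0.1,-0.2,0,1,0,0,0,0]

```text
clock: 39.3
eef_pos: [0.6043, -0.1562, 0.2061]
tool_rot: [0.999, -0.012, -0.037, 0.008]
ft_force: [-0.1, -0.2, -0.6]
grip_width: 0.0852
```

```bash
python3 - <<'E'
from h import *
w=cam('wrist','w10.png')
go(.59,-.219,.1,-1.65)
p1=patch(w,.625,-.17,.073,.07,390);p2=patch(w,.625,-.17,.042,.07,390)
cv2.imwrite('pics/c10.png',np.hstack([p1,p2]))
print(lid(w,.59,-.22,.078,.05,.0195))
E
```

```text
pos [ 0.6047 -0.1559  0.2053] yaw -1.4 turn 0.2 shift units [-0.08  1.03  1.78] grip 0.0856 F [-0.3  0.6 -0.4] t 39.35
[(np.float32(0.5938), np.float32(-0.2058), np.float32(0.023)), (np.float32(0.5902), np.float32(-0.2202), np.float32(0.0186)), (np.float32(0.6298), np.float32(-0.2142), np.float32(0.0156))]
```

View pics/c10.png

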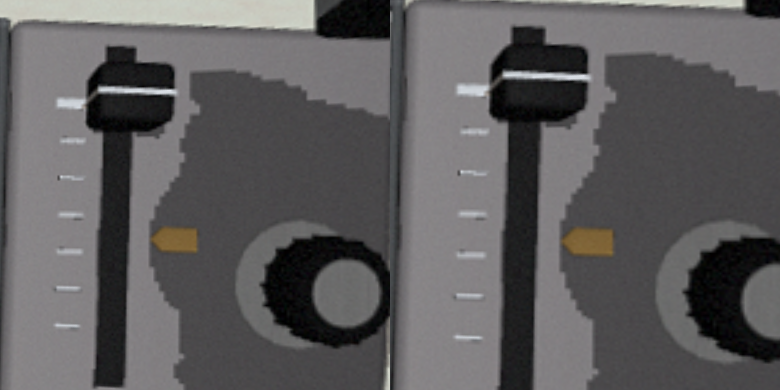

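Heat grip's line is at row 91 in the left half, x = 0.662, level with the bold full tick, so heat is full. The clip is at x = 0.6085, about 54 mm back. Knob cap at (346,293), i.e. (0.590, -0.221). Going to the knob.

Call:
play_rows:
  deltas: [1,-0.04,0.3,0.3,0,1,-0.02,0.35,0.4,0,1,0,0.3,0.4,0,1,0,0.05,0.4,0,1,0,0,0.3,0,1,0,0,0,0]

```text
clock: 40.1
eef_pos: [0.5918, -0.2164, 0.0903]
tool_rot: [0.999, -0.011, -0.039, 0.006]
ft_force: [0.2, 0.7, 0.0]
grip_width: 0.0852
```

```bash
python3 -c "
from h import *
go(.59,-.221,.046,-1.65)"
```

```text
pos [ 0.5918 -0.2164  0.0903] yaw -1.3 turn 0.4 shift units [0.03 0.07 0.74] grip 0.0852 F [0.2 0.7 0. ] t 40.1
```

Call:
play_rows:
  deltas: [1,0.03,0.05,0.35,0,1,0,0.03,0.3,0,1,0,0,0.1,0,0.5,0,0,0,0,0,0,0,0,0,0,0,0,0,0,0,0,0,0,0,0,0,0,0,0]

```text
clock: 41.1
eef_pos: [0.5897, -0.221, 0.049]
tool_rot: [0.999, -0.01, -0.04, 0.007]
ft_force: [-0.2, -0.1, -3.8]
grip_width: 0.0371
```

Call:
play_rows:
  deltas: [0,0,0,-0.12,0,0,0,0,-0.12,0]

```text
clock: 41.35
eef_pos: [0.5897, -0.2209, 0.0623]
tool_rot: [0.999, -0.01, -0.042, 0.007]
ft_force: [-0.9, -2.0, -8.0]
grip_width: 0.0374
```

Call:
play_rows:
  deltas: [0,0,0,-0.1,0]

```text
clock: 41.48
eef_pos: [0.5896, -0.2209, 0.067]
tool_rot: [0.999, -0.01, -0.043, 0.006]
ft_force: [5.7, -5.1, -35.7]
grip_width: 0.0366
```

Call:
play_rows:
  deltas: [0,0,0,-0.06,0]

```text
clock: 41.6
eef_pos: [0.5896, -0.2209, 0.0669]
tool_rot: [0.999, -0.01, -0.044, 0.006]
ft_force: [5.2, -4.3, -31.5]
grip_width: 0.0362
```

Call:
play_rows:
  deltas: [1,0,0,0,0,1,0,0,0,0,1,0,0,0,0,1,0,0,-0.3,0,1,0,0,-0.3,0,1,0.05,-0.2,-0.4,0,1,0.05,-0.3,-0.4,0,1,0.05,-0.4,-0.4,0,1,0.05,-0.3,-0.3,0,1,0,0,0,0]

```text
clock: 42.85
eef_pos: [0.6193, -0.1456, 0.2099]
tool_rot: [0.999, -0.01, -0.032, 0.008]
ft_force: [-0.6, -0.3, -0.0]
grip_width: 0.085
```

```bash
python3 - <<'E'
from h import *
w=cam('wrist','w11.png')
go(.661,-.147,.1,-1.65)
p1=patch(w,.625,-.17,.073,.07,390)
s=cam('scene','s11.png');d=cam('side','d11.png')
cv2.imwrite('pics/c11.png',np.hstack([p1,cv2.resize(d['color'][160:250,200:300],(410,390),interpolation=cv2.INTER_CUBIC)]))
E
```

```text
pos [ 0.6187 -0.1463  0.2089] yaw -1.2 turn 0.4 shift units [ 0.82 -0.04  1.76] grip 0.0855 F [ 0.8 -0.1  0. ] t 42.9
```

View pics/c11.png

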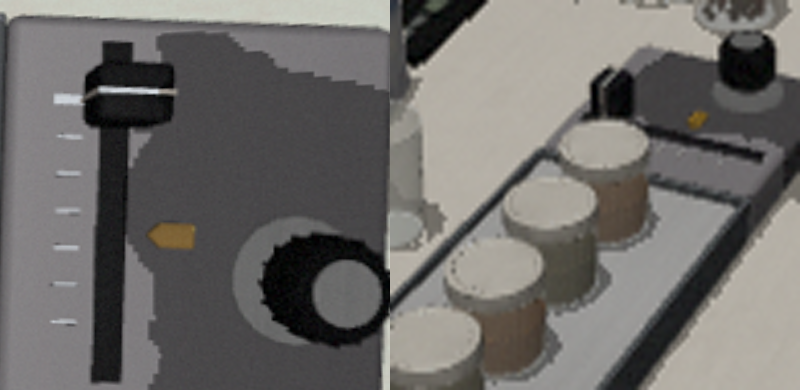

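Slider still at full, knob back home, four pots standing. Gripping the slider again.

Call:
play_rows:
  deltas: [1,0.25,0,0.3,0.4,1,0.25,0,0.4,0,1,0.25,0,0.4,0,1,0.08,0,0.4,0,1,0,0,0.2,0,1,0,0,0,0]

```text
clock: 43.75
eef_pos: [0.6578, -0.1542, 0.0847]
tool_rot: [0.999, -0.018, -0.042, 0.007]
ft_force: [-0.2, 0.3, 0.2]
grip_width: 0.0854
```

```bash
python3 -c "
from h import *
go(.661,-.148,.05,-1.65)"
```

```text
pos [ 0.6578 -0.1542  0.0847] yaw -2.1 turn -0.5 shift units [ 0.1  -0.11  0.57] grip 0.0854 F [-0.2  0.3  0.2] t 43.75
```

Call:
play_rows:
  deltas: [1,0.06,-0.08,0.3,-0.5,1,0.04,-0.03,0.2,0,1,0,0,0.08,0,0.4,0,0,0,0,0,0,0,0,0,0,0,0,0,0,0,0,0,0,0,0,0,0,0,0]

```text
clock: 44.75
eef_pos: [0.6628, -0.1482, 0.0506]
tool_rot: [0.999, -0.014, -0.04, 0.007]
ft_force: [-1.5, 0.0, -2.1]
grip_width: 0.0215
```

```bash
python3 -c "
from h import *
go(.608,-.1465,.0514,-1.65)"
```

```text
pos [ 0.6628 -0.1482  0.0506] yaw -1.7 turn -0.0 shift units [-0.91 -0.    0.06] grip 0.0215 F [-1.5  0.  -2.1] t 44.75
```

Call:
play_rows:
  deltas: [0,-0.2,0,0,0,0,-0.2,0,0,0,0,-0.2,0,0,0,0,-0.2,0,0,0,0,-0.05,0,0,0,0,0,0,0,0]

```text
clock: 45.5
eef_pos: [0.6154, -0.1465, 0.0506]
tool_rot: [0.999, -0.014, -0.036, 0.006]
ft_force: [-1.7, 0.4, -0.5]
grip_width: 0.0208
```

Call:
play_rows:
  deltas: [0,-0.1,0,0,0,0,0,0,0,0]

```text
clock: 45.75
eef_pos: [0.6094, -0.1463, 0.0506]
tool_rot: [0.999, -0.014, -0.036, 0.006]
ft_force: [-2.2, 0.1, -1.0]
grip_width: 0.0212
```

Release, rise and measure.

Call:
play_rows:
  deltas: [0.6,0,0,0,0,0.6,0,0,0,0,0.6,0,0,-0.3,0,0.6,0,0,-0.3,0,1,0,0,-0.4,0,1,0,0,-0.4,0,1,0,0.05,-0.4,0,1,0,0.1,-0.4,0,1,0,0.1,-0.3,0,1,0,0,0,0]

```text
clock: 47.0
eef_pos: [0.6207, -0.1602, 0.2096]
tool_rot: [0.999, -0.013, -0.034, 0.007]
ft_force: [-0.2, 0.2, -0.4]
grip_width: 0.0852
```

```bash
python3 - <<'E'
from h import *
w=cam('wrist','w12.png')
go(.61,-.15,.05,-1.65)
p1=patch(w,.615,-.165,.073,.04,400);p2=patch(w,.615,-.165,.042,.04,400)
cv2.imwrite('pics/c12.png',np.hstack([p1,p2]))
E
```

```text
pos [ 0.6202 -0.1598  0.2085] yaw -1.6 turn 0.1 shift units [ 0.01 -0.2   2.64] grip 0.0853 F [ 0.5  0.9 -0.2] t 47.05
```

View pics/c12.png

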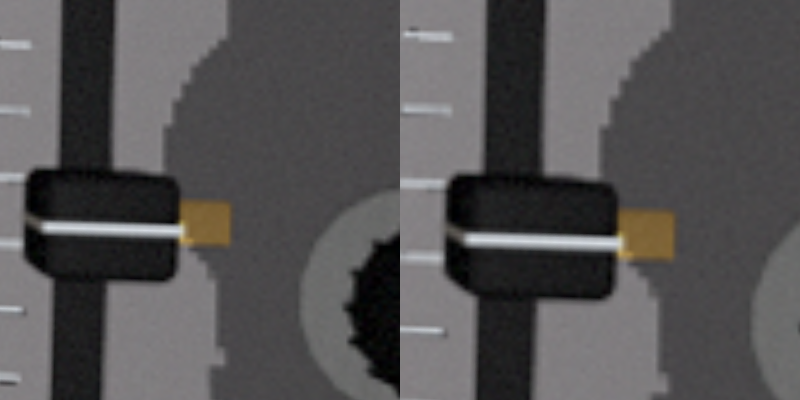

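The grip's line at row 230 (left, grip-top plane) and the clip's centre at row 235 (right, clip plane; about 231 after the yaw correction) agree to about 0.3 mm. One last overall look.

```bash
python3 - <<'E'
from h import *
s=cam('scene','s13.png');d=cam('side','d13.png')
cv2.imwrite('pics/c13.png',np.hstack([cv2.resize(s['color'][140:330,130:400],(400,281)),cv2.resize(d['color'][130:400,140:420],(400,386))[:281]]))
E
```

```text
(no output)
```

View pics/c13.png

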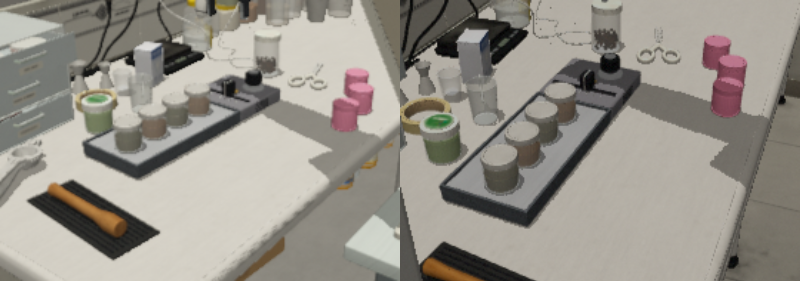

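All four pots stand inside the rim, the muddler lies on the mat, the knob is home, the pinks are untouched, and the gripper is clear.

```bash
python3 -c "
from h import *
print(ticket.job_done())"
```

```text
the job is handed in; nothing more can be done
None
```

The job is done and handed in at about 47 s of the 210 s allowed. I followed the order you gave:

1. **Muddler:** it lies lengthwise on the bar mat.
2. **Pots:** only four grey-glass pots were at the front. All four stand upright in a row on the plate, inside the rim. No fifth pot was seen in any view.
3. **Heat to full:** I pushed the slider to its far stop, which I could feel. A picture showed it level with the full-heat tick.
4. **Starter knob:** I pulled it up 18 mm until it hit its stop (about 36 N), then let go. It sprang back home with the heat still full.
5. **Heat back to the clip:** the grip now stands level with the brass clip, within about 0.3 mm in the last close picture. The distance moved back from full heat agrees to within about 0.5 mm.

The last overall view showed pots and muddler in place, the pink look-alikes and the bystanders in view untouched, and the gripper clear of everything.

- **Hard press:** setting the muddler down briefly pushed on the mat with about 104 N on the vertical axis (about 111 N in all). That is below the 120 N wrist limit, but close; later placings stayed under about 30 N.
- **Tool tilt:** the tool drifted up to about 5° off vertical during the run. In the pictures the pots still stand flat.

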